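# Drag the carton tray into its packing dock and bolt it in

### The job

Reach over the full carton tray, hook a fingertip behind its far lip and drag it towards you, flat on the bench, between the rails of the packing dock until it is square against the end stop; press it home there with a steady push of roughly 10 N for about a second, never ramming the dock (stay under 25 N). Then let go of the carton and slide the bolt fully across behind it. Do not disturb the bottles, the tape roll or the stack of packs standing around.

Things in the scene. Friction and masses are not known exactly. Their poses are not given: they have to be found in the camera images.
- dock: Low aluminium dock fixed on the bench. Origin: on the bench, at the middle of the carton's underside when the carton is fully home. +x points out of the open mouth, away from the robot; +y left. Side rails 30 mm high from x = -75 to 0 mm, inner faces at y = +-93 mm (3 mm clearance each side), then flaring out to y = +-119 mm at x = +60 mm. Position and yaw vary.
- stop: The dock's rigid end stop: rubber-faced bar 14 x 210 x 50 mm (x, y, z) across the robot's end of the dock; origin at the centre of its underside, dock axes. Its working face is 7 mm from the origin, at dock x = -55 mm. It hardly yields: a millimetre too far adds many newtons, so judge the push by force, not by poses.
- carton: Loose cardboard tray, 110 x 180 x 60 mm (x, y, z), 0.6 to 0.95 kg, walls 5 mm; packs fill it to 8 mm below the rim. Origin: centre of its underside; +x towards its far lip. Starts at the dock's mouth, 125 to 150 mm out along dock x, up to 8 mm off the middle, askew by up to 0.15 rad. Sliding it takes about 3 to 10 N. It can wedge in the flare: give way sideways.
- far_lip (a point): Middle of the top edge of the carton's far wall (outer face), 60 mm above the bench; carton axes. The outer far face goes straight down from it to the bench; the bench behind it is free.
- bolt_grip (a point): Holding point on the bolt's upright black grip, 61 mm above the bench, right (-y) of the dock; post 14 x 14 mm, 33 to 79 mm high, dock axes. Bar and channel below are at most 34 mm high. The bar slides along dock +y; its blunt nose is 58 mm ahead of the grip's middle. It passes 3 mm behind the far face of a carton that is home; otherwise the nose hits the carton.
- bolt (a joint): Travel of the bolt in m: 0 fully drawn back to 0.060 fully across (moves along dock +y); starts between 0 and 0.006. Its dry friction is about 1.5 N; it stays where it is left.
- bottle: Bystander: clear bottle with a yellow cap, 54 mm diameter, 150 mm high, left of the dock; origin at the centre of its underside.
- bottle2: Bystander: the same bottle, right of the dock.
- tape_roll: Bystander: cardboard tape roll lying flat, 90 mm diameter, 45 mm high, left of the dock; origin at the centre of its underside.
- pack_stack: Bystander: white stack of packs 60 x 90 x 50 mm, left of the dock; origin at the centre of its underside.
Things that resemble listed ones, but are neither listed nor needed, are in the scene too. Leave any orange or yellow look-alike of the carton alone.

How it is judged:
By the outcome, as a careful person would: the job done as asked, in the order asked, and still so for the second after the job is handed in, with the robot touching nothing.
It also fails if it takes over 72 s, if anything falls off the work surface, if the arm or the gripper's body presses on something with over 40 N, if the wrist force passes 120 N, or if a joint passes its speed limit or range.

### The arm

A 6-joint arm with a two-finger parallel gripper is mounted at the origin on the work surface. World frame = base frame: x ahead of the robot, y to its left, z up, the work surface at z = 0. Lengths are in m, angles in rad, forces in N, time in s.
With the tool pointing down it reaches from about 0.35 to 0.975 m from the base axis. Payload 17.4 kg.
Tool frame: the origin (TCP) lies on the centre line of the jaws, within the pads' length; the fingertips stand 25 mm ahead of it and the grasp point (between the pads) lies 6 mm ahead of it; z points along the fingers, y is the direction in which the jaws open and shut (so a half turn about z gives the same grasp; the last joint's range is limited). The gripper opens to 85 mm and grips with 20 to 120 N. Pads are 22 mm wide; open, the fingers measure 114 mm over their backs; the gripper's body (76 mm by 85 mm) begins 54 mm behind the grasp point. The pads swing forward as they close: fully open they stand 13 mm farther back than shut.
Start: joints at [-1.316, 0.116, 1.442, -0, 1.584, -0.038], TCP at [0.195, -0.646, 0.256] pointing down, gripper open.
Joint ranges: [-2.83, 2.83], [-0.83, 2.19], [0.07, 2.5], [-1.14, 4.28], [0.01, 3], [-2.97, 2.97]. Speed limits (rad/s): [1.89, 1.89, 2.22, 3.14, 3.14, 3.14].

### API

Orientations are given as [roll, pitch, yaw] about the fixed x, y, z axes, in that order (R = Rz(yaw) Ry(pitch) Rx(roll)).
In Python, from station import sense, read_camera, job_done gives the robot as it stands.
- The arm moves only by the tool send_rows, never from a script. Its argument "plan" is a list that holds one entry, the list of rows, each a list of 7 numbers: the opening, from 0 (shut) to 1 (fully open), then the shift along the tool's x, y, z in cm, then the turn, a rotation vector about the tool's x, y, z in rad. In form: [[[jaw, tx, ty, tz, wx, wy, wz], ...]]. A call has 1 to 8 rows; each row is the pose to reach, as a shift and turn from the pose commanded when the call began, along the tool's axes at that moment; what a row does not reach only later rows make up. A row lasts 1/8 s, in which the tool goes at most 62.5 mm and 10.7 degrees, less where a joint would pass 70% of its speed; a pose out of reach is approached as far as the arm can. A call with a gripper value outside its range is refused whole. The fingers move at their own pace and stop on an object; "newtons" is the grip in N (left out, the last holds). Time passes only in rows, so rows that repeat a pose let the fingers close. It gives the time, the measured TCP pose, the force and the opening at its end, in the units of the state.
- sense(): the state, without advancing time (a new reading comes with each control period).
- read_camera(name): name is "scene" or "top" or "wrist"; returns a dict with "image" (400x640x3 uint8, red, green, blue), "K" (3x3 intrinsics, pixels), "k1" (the pictures are not rectified: a ray, as slopes to the right and down, at radius r is drawn at 1 + k1 r^2 times it, then the intrinsics apply), "position" and "orientation" of the camera in the world. Camera axes: x right, y down, z forward; pixel columns grow to the right and rows downward; lengths in m; the calibration is good to about 2 mm. A picture is of the moment at which its call begins. There is no depth.
- job_done(): hands the job in, once; it reports no verdict.
The state is a dict: "t": time; "joint_positions": joint angles; "qd": joint speeds; "tau": joint torques, N m; "tool_pos": TCP position; "tool_rot": TCP orientation; "wrist_force": force on the tool from outside, world axes, zero at the start; "ft_torque": the same for the moment, N m; "grip_width": opening from 0.0 (shut) to 1.0 (fully open).
Only numpy, scipy, OpenCV 4.12 (cv2) and the standard library are available. Lean on these libraries where they do the work, as an engineer would, in place of code of your own. Each camera call takes 0.05 s, during which the arm holds its last target.

## Working session

There is one attempt and no reset: what is moved stays moved. The work goes in short steps, Python scripts to look and compute and a tool call to move; the robot and the scene stay as the last step left them, time stands still between calls to the robot, and variables do not carry over. Pictures are saved under pics/ and viewed, and the job is handed in when it is done.

Besides the shell and the picture viewer there is one more tool, called in YAML: its name, and indented under it one key for each argument. send_rows: Moves the arm, as the interface text tells. Its arguments: {"type":"object","properties":{"plan":{"type":"array"},"newtons":{"type":"number"}},"required":["plan"]}

```bash
ls; mkdir -p pics; python3 - <<'E'
from station import *
import cv2
s=sense(); print(s)
for n in ["scene","top","wrist"]:
    c=read_camera(n); cv2.imwrite(f"pics/{n}0.png",c["image"][:,:,::-1]); print(n,c["K"],c["k1"],c["position"],c["orientation"])
E
```

```text
pics
{'t': 0.0, 'joint_positions': array([-1.31583679e+00,  1.16475923e-01,  1.44230706e+00, -2.21929218e-05,
        1.58401332e+00, -3.77961900e-02]), 'qd': array([-9.93133606e-06,  1.47985141e-03,  4.71857955e-04, -8.86181298e-04,
       -1.34177078e-03, -2.59639336e-04]), 'tau': array([ 1.23876431e-03, -7.31969976e+01, -6.32498503e+01,  7.91895104e-05,
        6.24219974e-03,  3.11044545e-06]), 'tool_pos': array([ 0.19474212, -0.64610874,  0.25554299]), 'tool_rot': array([-3.14038903e+00, -2.33070277e-05,  2.92755428e-01]), 'wrist_force': array([ 0.23386523,  0.26243998, -0.03551543]), 'ft_torque': array([-0.02835325, -0.05747995, -0.01357322]), 'grip_width': 0.9974977146068362}
scene [[406.03448574   0.         315.17997228]
 [  0.         406.03448574 199.67231503]
 [  0.           0.           1.        ]] -0.021251138148364285 [1.05208838 0.6689521  0.62012222] [-2.23110096  0.01833085  2.45746618]
top [[451.27106414   0.         327.31295264]
 [  0.         451.27106414 196.062971  ]
 [  0.           0.           1.        ]] 0.008470713163888349 [0.39090217 0.10697321 1.02396206] [-2.96898501 -0.03017666 -1.55824749]
wrist [[323.91421257   0.         317.49756303]
 [  0.         323.91421257 197.75250458]
 [  0.           0.           1.        ]] -0.011355811482443632 [ 0.27144575 -0.62417549  0.372858  ] [ 2.82156739e+00  2.12323617e-03 -1.27866880e+00]
```

View pics/top0.png

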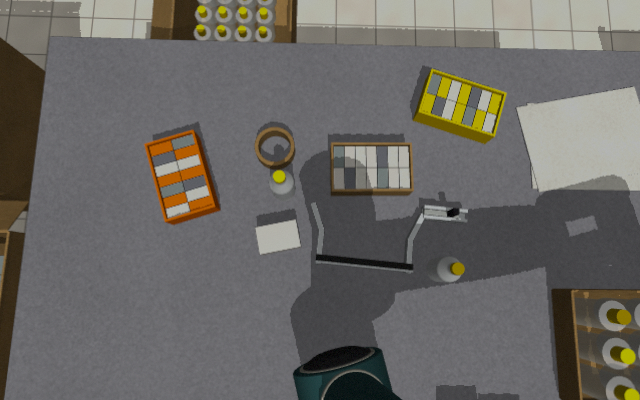

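View pics/scene0.png

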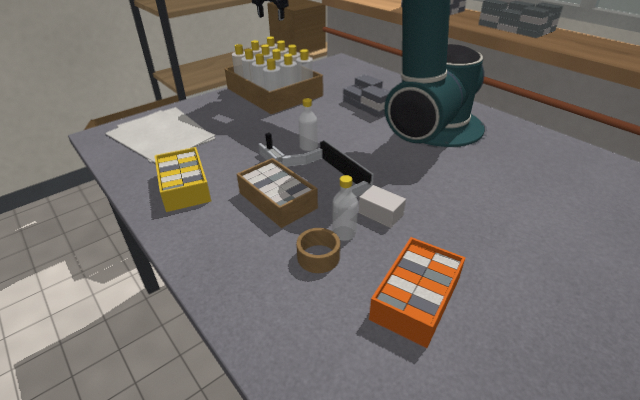

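The top view shows three tray-like candidates: the brown tray at the dock mouth (371,168), the orange one (182,177) and the yellow one (461,105), plus brown bottle crates at (225,20) and (600,345). I choose the brown tray at (371,168): it is cardboard and sits at the dock's mouth. Next I check it in a close crop.

```bash
cat > h.py <<'E'
from station import *
import cv2, numpy as np
from scipy.spatial.transform import Rotation as R
def ray(c,u,v):
    K=c["K"]; x=(u-K[0,2])/K[0,0]; y=(v-K[1,2])/K[1,1]
    d=np.array([x,y]);p=d.copy()
    for _ in range(20): p=d/(1+c["k1"]*(p@p))
    return R.from_euler('xyz',c["orientation"]).apply([p[0],p[1],1.])
def onz(c,u,v,z):
    r=ray(c,u,v); o=np.array(c["position"]); return o+r*(z-o[2])/r[2]
def proj(c,P):
    q=R.from_euler('xyz',c["orientation"]).inv().apply(np.array(P)-c["position"])
    p=q[:2]/q[2]; p=p*(1+c["k1"]*(p@p)); return c["K"][:2,:2]@p+c["K"][:2,2]
def save(img,name,box=None,f=1):
    if box: img=img[box[1]:box[3],box[0]:box[2]]
    img=cv2.resize(img,None,fx=f,fy=f,interpolation=cv2.INTER_CUBIC)
    cv2.imwrite("pics/"+name,img[:,:,::-1])
E
python3 - <<'E'
from h import *
c=read_camera("top"); save(c["image"],"top1.png",(300,130,480,280),4)
c=read_camera("scene"); save(c["image"],"scene1.png",(220,110,420,250),4)
E
```

```text
(no output)
```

View pics/top1.png

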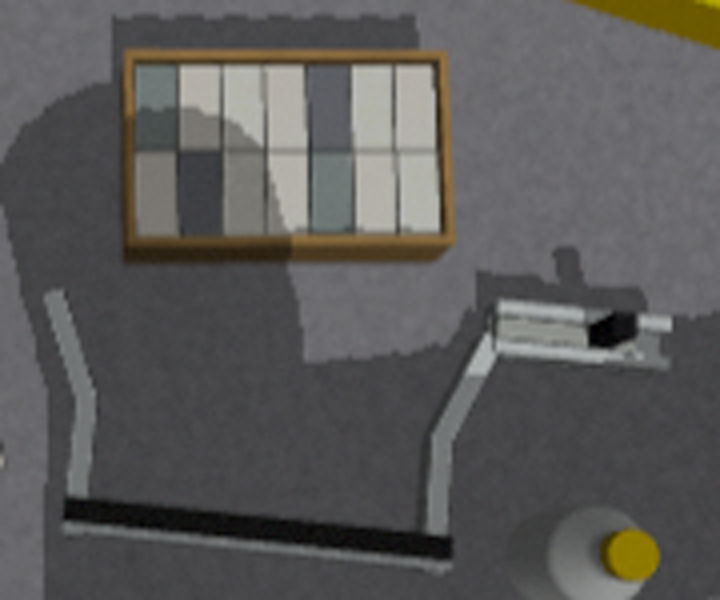

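View pics/scene1.png

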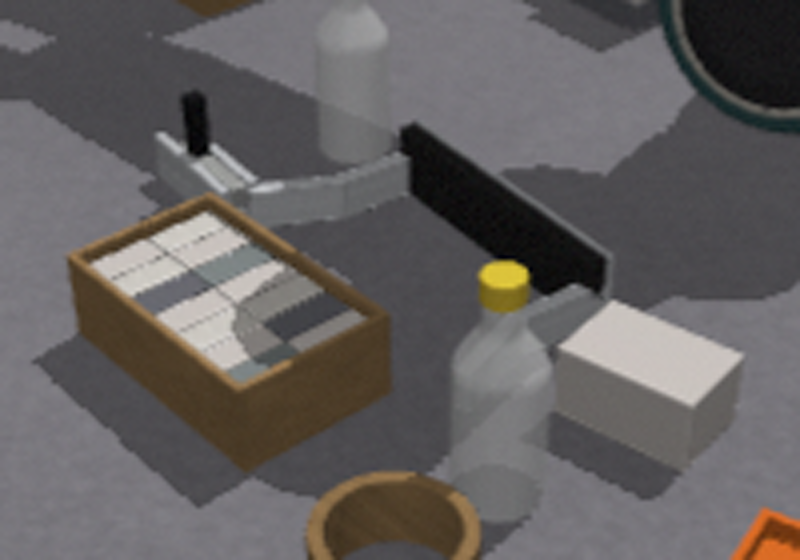

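The crops confirm it: a brown cardboard tray full of packs at the dock's mouth, with the dock's black stop face and the bolt's black grip on the right. Next I measure it.

```bash
python3 - <<'E'
from h import *
np.set_printoptions(precision=4,suppress=True)
c=read_camera("top"); s=read_camera("scene")
f=lambda x,y,z: onz(c,300+x/4-.375,130+y/4-.375,z)
g=lambda x,y,z: onz(s,220+x/4-.375,110+y/4-.375,z)
print("carton rim top"); 
for p in [(124,50),(446,52),(453,240),(124,239)]: print(p,f(*p,.06))
print("scene rim");
for p in [(68,260),(240,389),(390,318),(208,193)]: print(p,g(*p,.06))
print("scene far face bottom",g(80,335,0),g(248,470,0),g(390,395,0))
print("stop edges: top z.05", f(65,520,.05),f(450,557,.05),'z0',f(65,500,0),f(452,538,0),'z.05',f(65,500,.05),f(452,538,.05))
print("stop scene top front", g(402,130,.05),g(606,262,.05),'bottom',g(410,185,0))
print("rail tops",[f(*p,.03) for p in [(64,290),(95,393),(88,495),(485,335),(432,435),(428,533)]])
print("grip top scene",g(194,95,.079),"top",f(625,318,.079),f(625,330,.079))
E
```

```text
carton rim top
(124, 50) [0.6808 0.0742 0.06  ]
(446, 52) [ 0.6835 -0.1052  0.06  ]
(453, 240) [ 0.577 -0.107  0.06 ]
(124, 239) [0.5743 0.073  0.06  ]
scene rim
(68, 260) [ 0.6876 -0.1002  0.06  ]
(240, 389) [0.6801 0.0725 0.06  ]
(390, 318) [0.5754 0.0753 0.06  ]
(208, 193) [ 0.5782 -0.1079  0.06  ]
scene far face bottom [ 0.6865 -0.1032  0.    ] [0.6797 0.0724 0.    ] [0.5743 0.0725 0.    ]
stop edges: top z.05 [0.4228 0.1024 0.05  ] [ 0.406  -0.1041  0.05  ] z0 [0.4356 0.1024 0.    ] [ 0.4174 -0.1163  0.    ] z.05 [0.4334 0.1026 0.05  ] [ 0.4161 -0.1054  0.05  ]
stop scene top front [ 0.4195 -0.1013  0.05  ] [0.4284 0.1066 0.05  ] bottom [ 0.4104 -0.1041  0.    ]
rail tops [array([0.5504, 0.105 , 0.03  ]), array([0.4932, 0.087 , 0.03  ]), array([0.4372, 0.09  , 0.03  ]), array([ 0.5291, -0.1305,  0.03  ]), array([ 0.4728, -0.0997,  0.03  ]), array([ 0.4191, -0.0966,  0.03  ])]
grip top scene [ 0.5293 -0.1938  0.079 ] top [ 0.5327 -0.1941  0.079 ] [ 0.5262 -0.1939  0.079 ]
```

```bash
python3 - <<'E'
from h import *
c=read_camera("top"); 
save(c["image"],"t2.png",(310,190,480,275),4.7)
s=read_camera("scene"); save(s["image"],"s2.png",(250,120,380,200),6)
E
```

```text
(no output)
```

View pics/t2.png

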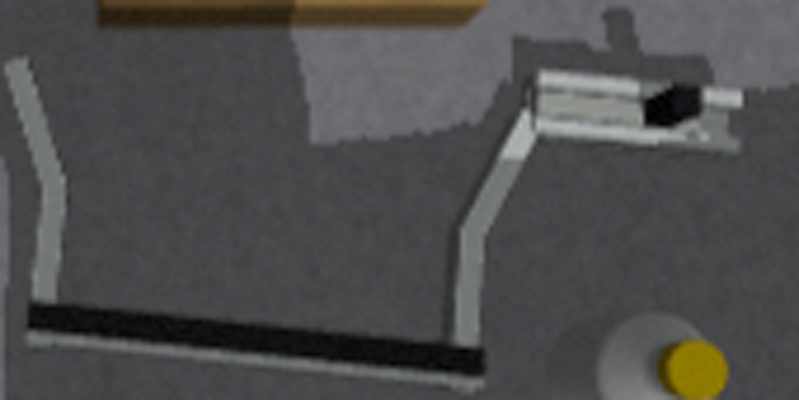

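View pics/s2.png

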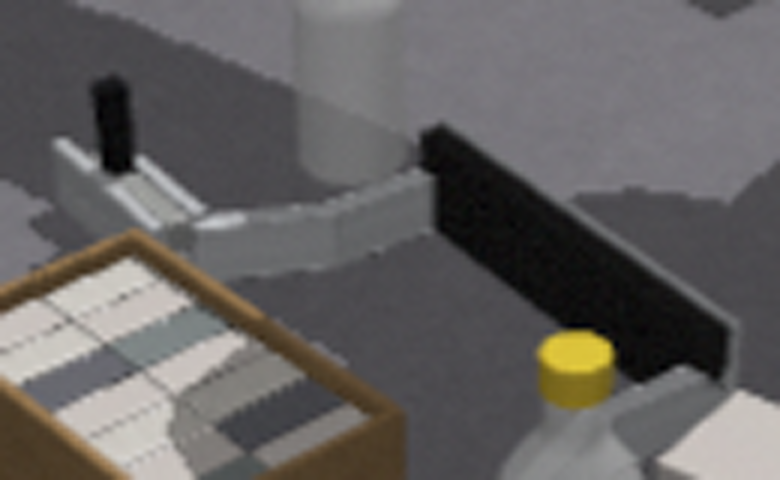

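```bash
cat >> h.py <<'E'
def rel(tpos,trpy,pos,yaw):
    """shift (cm) and rotvec in tool axes from cmd pose to tool-down pose"""
    A=R.from_euler('xyz',trpy); B=R.from_euler('xyz',[np.pi,0,yaw])
    return np.round(A.inv().apply(np.array(pos)-tpos)*100,2), np.round((A.inv()*B).as_rotvec(),3)
PSI=-0.082; O=np.array([.4795,-.0059])
def d2w(x,y): return O+np.array([np.cos(PSI)*x-np.sin(PSI)*y, np.sin(PSI)*x+np.cos(PSI)*y])
def w2d(x,y):
    d=np.array([x,y])-O; return np.array([np.cos(PSI)*d[0]+np.sin(PSI)*d[1], -np.sin(PSI)*d[0]+np.cos(PSI)*d[1]])
E
python3 - <<'E'
from h import *
np.set_printoptions(precision=4,suppress=True)
c=read_camera("top")
for n,u,v,z in [("bottle",279.5,177,.15),("bottle2",457,269,.15),("tape",275,147,.045),("pack",277,236,.05),("yellow",461,105,.06),("crate corner",572,290,.1),("crate bottle",620,317,.2)]:
    p=onz(c,u,v,z); print(n,p,w2d(*p[:2]))
s=sense()
tgt=[*d2w(.30-.02,.002),.30]
print(tgt,rel(s["tool_pos"],s["tool_rot"],tgt,PSI))
E
```

```text
bottle [0.5802 0.1774 0.15  ] [0.0853 0.191 ]
bottle2 [ 0.4054 -0.1694  0.15  ] [-0.0605 -0.169 ]
tape [0.6713 0.198  0.045 ] [0.1745 0.219 ]
pack [0.472  0.1869 0.05  ] [-0.0232  0.1915]
yellow [ 0.7743 -0.2206  0.06  ] [ 0.3114 -0.1898]
crate corner [ 0.3674 -0.4191  0.1   ] [-0.0779 -0.4209]
crate bottle [ 0.3235 -0.4454  0.2   ] [-0.1194 -0.4508]
[np.float64(0.7587229836296228), np.float64(-0.026840998375707907), 0.3] (array([ 71.87, -43.03,  -4.37]), array([-0.   ,  0.   ,  0.375]))
```

send_rows:
  plan:
    - [[1,0,0,-6,0,0,0],[1,2,-1,-11,0,0,0.03],[1,7,-4,-12,0,0,0.08],[1,12,-7,-12,0,0,0.12],[1,17,-10,-12,0,0,0.18],[1,22,-13,-12,0,0,0.24],[1,27,-16,-12,0,0,0.3],[1,32,-19,-12,0,0,0.375]]

```text
t: 1.5
tool_pos: [0.4473, -0.3704, 0.3766]
tool_rot: [3.141, -0.0, -0.085]
wrist_force: [0.1, -0.5, -0.7]
grip_width: 0.998
```

send_rows:
  plan:
    - [[1,4,-5,0,0,0,0],[1,8,-10,0,0,0,0],[1,12,-15,0,0,0,0],[1,16,-20,0,0,0,0],[1,20,-25,2,0,0,0],[1,23,-30,4,0,0,0],[1,25,-34,6,0,0,0],[1,26,-36.8,8,0,0,0]]

```text
t: 2.5
tool_pos: [0.7367, -0.0242, 0.2947]
tool_rot: [-3.141, 0.001, -0.081]
wrist_force: [0.9, -1.4, -0.1]
grip_width: 0.995
```

```bash
python3 - <<'E'
from h import *
np.set_printoptions(precision=4,suppress=True)
c=read_camera("wrist"); save(c["image"],"w1.png")
c=read_camera("top"); save(c["image"],"t3.png")
s=sense(); print(s["t"],s["tool_pos"],w2d(*s["tool_pos"][:2]),s["tool_rot"],s["wrist_force"],s["joint_positions"])
E
```

```text
2.6 [ 0.7361 -0.0237  0.2927] [0.2572 0.0033] [-3.1411  0.0043 -0.0794] [ 0.2891 -0.2791 -0.8915] [-0.067   0.2463  1.2356  0.0005  1.6639  1.5832]
```

View pics/w1.png

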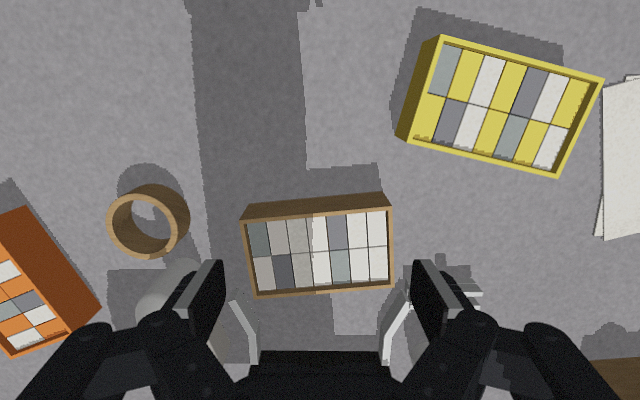

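The wrist view shows the carton's rim at (240..393, 195..298) and the open jaws either side of it in the picture. The tape roll (147,220) and the yellow decoy (500,105) are clear of the descent. A quick cross-check follows.

```bash
python3 - <<'E'
from h import *
np.set_printoptions(precision=4,suppress=True)
c=read_camera("wrist")
for u,v in [(243,219),(391,207),(394,285),(256,297)]:
    p=onz(c,u,v,.06); print(p,w2d(*p[:2]))
p=onz(c,396,137,0); print(p,w2d(*p[:2]))
for (x,y) in [(.060,-.119),(.06,.119),(0,.093),(0,-.093)]: print(proj(c,[*d2w(x,y),.03]))
s=sense(); print(rel(s["tool_pos"],s["tool_rot"],[*d2w(.25,.002),.034],PSI))
E
```

```text
[0.68   0.0671 0.06  ] [0.1938 0.0892]
[ 0.6812 -0.1049  0.06  ] [ 0.2092 -0.0822]
[ 0.5765 -0.108   0.06  ] [ 0.105  -0.0938]
[0.5726 0.0671 0.06  ] [0.0868 0.0804]
[ 0.7514 -0.1246  0.    ] [ 0.2807 -0.096 ]
[404.8262 300.5292]
[233.2334 300.1008]
[254.6099 335.1923]
[383.1482 335.5211]
(array([-0.64, -0.04, 26.06]), array([0.   , 0.002, 0.002]))
```

send_rows:
  plan:
    - [[1,-0.5,0,5,0,0,0],[1,-0.5,0,10,0,0,0],[1,-0.5,0,15,0,0,0],[1,-0.5,0,19,0,0,0],[1,-0.5,0,22,0,0,0],[1,-0.5,0,24,0,0,0],[1,-0.5,0,25.5,0,0,0],[1,-0.5,0,25.5,0,0,0]]

```text
t: 3.65
tool_pos: [0.7305, -0.0264, 0.0409]
tool_rot: [3.142, 0.001, -0.082]
wrist_force: [0.1, -0.6, -0.1]
grip_width: 0.996
```

```bash
python3 - <<'E'
from h import *
np.set_printoptions(precision=4,suppress=True)
c=read_camera("wrist"); save(c["image"],"w2.png")
c=read_camera("scene"); save(c["image"],"s3.png",(120,60,440,300),2.4)
s=sense(); print(s["t"],s["tool_pos"],w2d(*s["tool_pos"][:2]),s["tool_rot"],s["wrist_force"])
E
```

```text
3.75 [ 0.7312 -0.0263  0.0425] [0.2525 0.0003] [-3.1416 -0.0013 -0.0823] [ 0.177  -0.3741  0.3169]
```

View pics/w2.png

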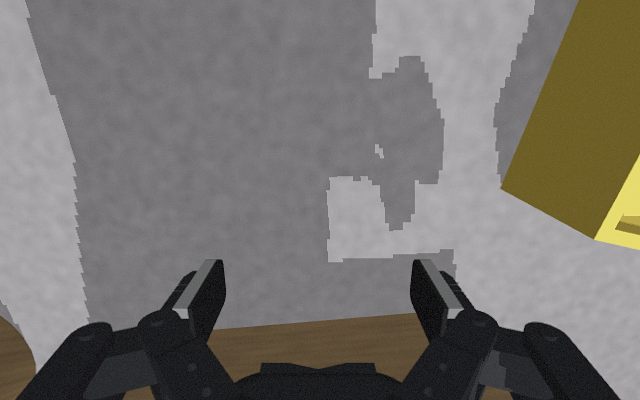

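View pics/s3.png

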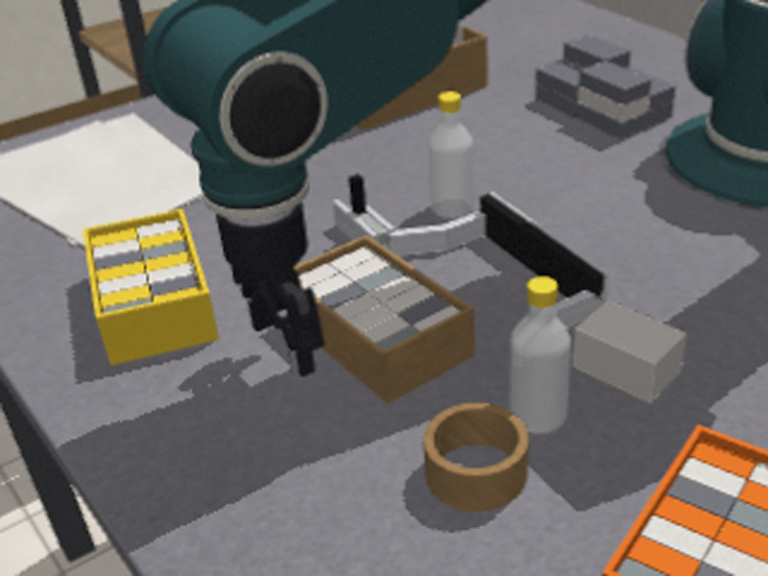

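send_rows:
  plan:
    - [[1,-1.0,0,0.8,0,0,0],[1,-2.5,0,0.8,0,0,0],[1,-3.0,0,0.8,0,0,0],[1,-3.5,0,0.8,0,0,0],[1,-4.0,0,0.8,0,0,0],[1,-4.5,0,0.8,0,0,0],[1,-5.0,0,0.8,0,0,0],[1,-5.5,0,0.8,0,0,0]]

```text
t: 4.75
tool_pos: [0.6761, -0.0217, 0.0338]
tool_rot: [3.142, -0.001, -0.082]
wrist_force: [5.7, -0.8, 2.1]
grip_width: 1.002
```

```bash
python3 - <<'E'
from h import *
np.set_printoptions(precision=4,suppress=True)
c=read_camera("wrist"); save(c["image"],"w3.png")
c=read_camera("top"); save(c["image"],"t4.png",(270,130,470,280),4)
s=sense(); print(s["t"],s["tool_pos"],w2d(*s["tool_pos"][:2]),s["tool_rot"],s["wrist_force"])
E
```

```text
4.85 [ 0.6756 -0.0216  0.0336] [0.1968 0.0004] [-3.1415 -0.0001 -0.0823] [ 0.8775 -0.5686 -0.223 ]
```

View pics/w3.png

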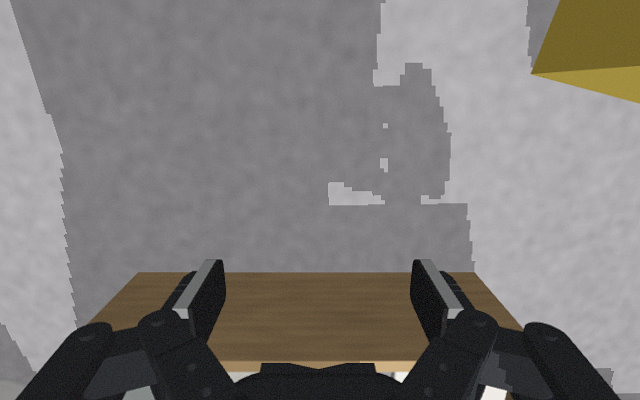

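View pics/t4.png

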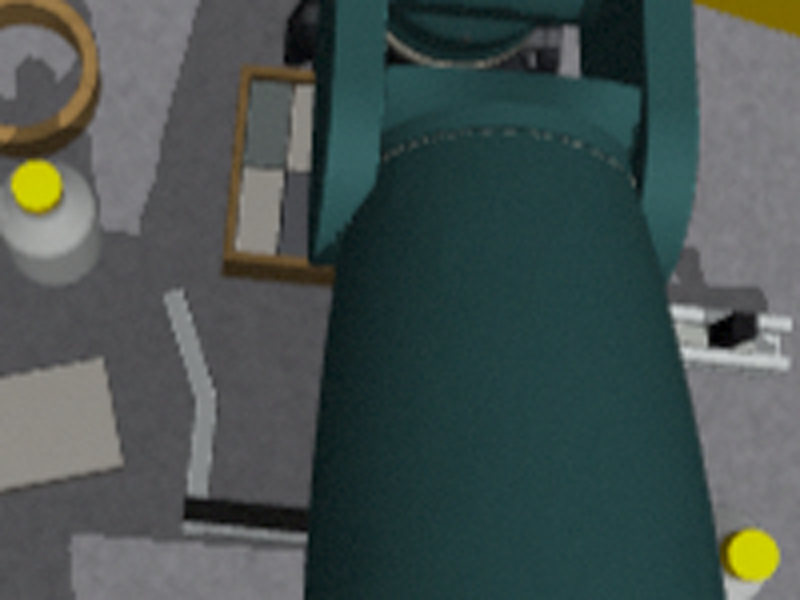

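The carton's far face is now square to the jaws: its bottom edge is level at row 272, from (138,272) to (475,272).

```bash
python3 - <<'E'
from h import *
np.set_printoptions(precision=4,suppress=True)
c=read_camera("wrist")
for u,v in [(138,272),(475,272)]:
    p=onz(c,u,v,0); print(w2d(*p[:2]))
t=read_camera("top")
for x,y,z in [(246,68,.06),(225,260,.06),(175,290,.03),(213,392,.03),(205,495,.03)]:
    p=onz(t,270+x/4-.375,130+y/4-.375,z); print(w2d(*p[:2]))
E
```

```text
[0.1852 0.0951]
[ 0.1852 -0.0845]
[0.1839 0.0942]
[0.0754 0.0955]
[0.0611 0.1214]
[0.0064 0.0948]
[-0.0502  0.0937]
```

send_rows:
  plan:
    - [[1,-0.5,0.05,0,0,0,0],[1,-1.0,0.1,0,0,0,0],[1,-1.5,0.15,0,0,0,0],[1,-2.0,0.2,0,0,0,0],[1,-2.5,0.25,0,0,0,0],[1,-3.0,0.3,0,0,0,0],[1,-3.5,0.35,0,0,0,0],[1,-4.0,0.4,0,0,0,0]]

```text
t: 5.95
tool_pos: [0.6353, -0.0224, 0.0332]
tool_rot: [-3.142, 0.0, -0.082]
wrist_force: [4.0, -0.4, -1.6]
grip_width: 1.006
```

```bash
python3 - <<'E'
from h import *
np.set_printoptions(precision=4,suppress=True)
c=read_camera("wrist"); save(c["image"],"w4.png")
t=read_camera("top"); save(t["image"],"t5.png",(290,150,470,280),4.4)
s=sense(); print(s["t"],s["tool_pos"],w2d(*s["tool_pos"][:2]),s["tool_rot"],s["wrist_force"])
E
```

```text
6.05 [ 0.6351 -0.0224  0.0333] [ 0.1564 -0.0037] [ 3.1415  0.0006 -0.0822] [0.4101 0.3646 0.1567]
```

View pics/w4.png

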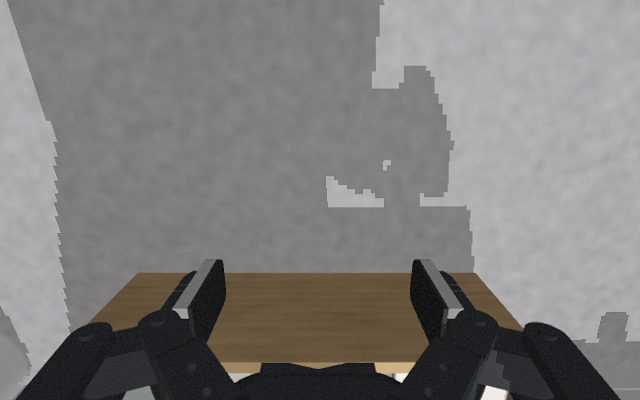

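View pics/t5.png

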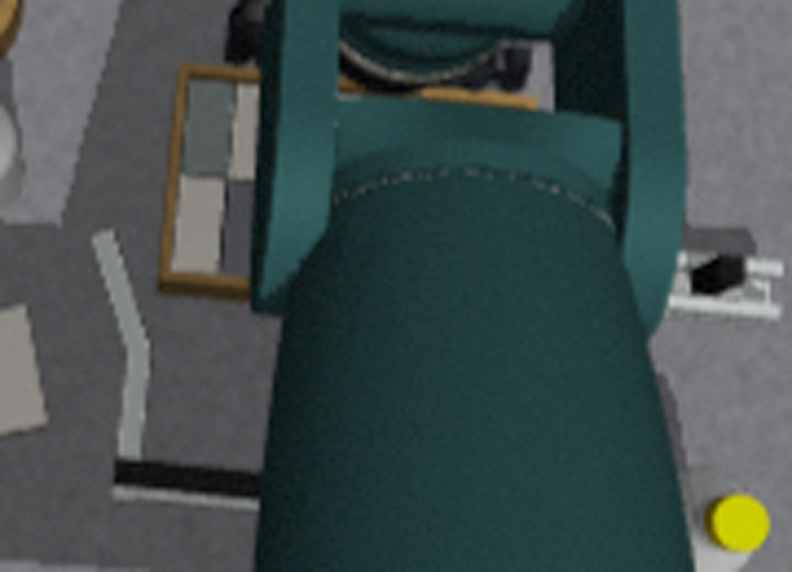

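The carton follows the fingers without slip (its bottom edge still runs from (138,272) to (475,272)). In the top view its left side is just inside the left rail's line.

```bash
python3 - <<'E'
from h import *
np.set_printoptions(precision=4,suppress=True)
c=read_camera("wrist")
for u,v in [(138,273),(475,273)]:
    p=onz(c,u,v,0); print(w2d(*p[:2]))
t=read_camera("top")
for x,y,z in [(182,65,.06),(158,278,.06),(150,345,.03),(142,458,.03)]:
    p=onz(t,290+x/4.4-.375,150+y/4.4-.375,z); print(w2d(*p[:2]))
E
```

```text
[0.1444 0.091 ]
[ 0.1444 -0.0886]
[0.1437 0.0908]
[0.0357 0.0925]
[0.0057 0.0929]
[-0.0507  0.0914]
```

send_rows:
  plan:
    - [[1,-0.5,0.03,0,0,0,0],[1,-1.0,0.06,0,0,0,0],[1,-1.5,0.1,0,0,0,0],[1,-2.0,0.13,0,0,0,0],[1,-2.5,0.15,0,0,0,0],[1,-3.0,0.15,0,0,0,0],[1,-3.5,0.15,0,0,0,0],[1,-4.0,0.15,0,0,0,0]]

```text
t: 7.15
tool_pos: [0.5955, -0.0206, 0.0334]
tool_rot: [-3.142, -0.0, -0.082]
wrist_force: [5.4, -0.4, 0.9]
grip_width: 0.997
```

```bash
python3 - <<'E'
from h import *
np.set_printoptions(precision=4,suppress=True)
c=read_camera("wrist"); save(c["image"],"w5.png")
t=read_camera("scene"); save(t["image"],"s5.png",(200,90,420,250),3.6)
s=sense(); print(s["t"],s["tool_pos"],w2d(*s["tool_pos"][:2]),s["tool_rot"],s["wrist_force"])
E
```

```text
7.25 [ 0.5951 -0.0205  0.0332] [ 0.1164 -0.0051] [ 3.1416  0.0008 -0.0821] [0.4235 0.4372 0.6312]
```

View pics/w5.png

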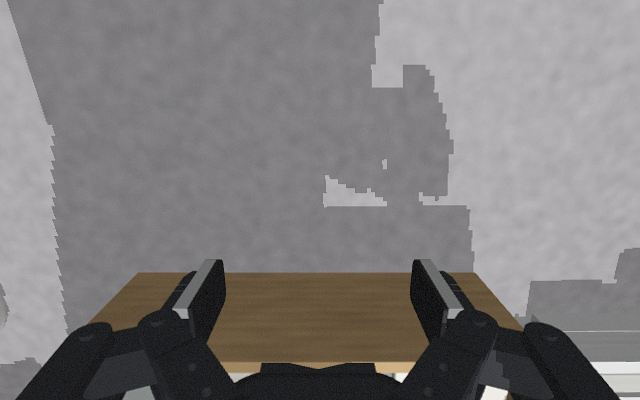

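View pics/s5.png

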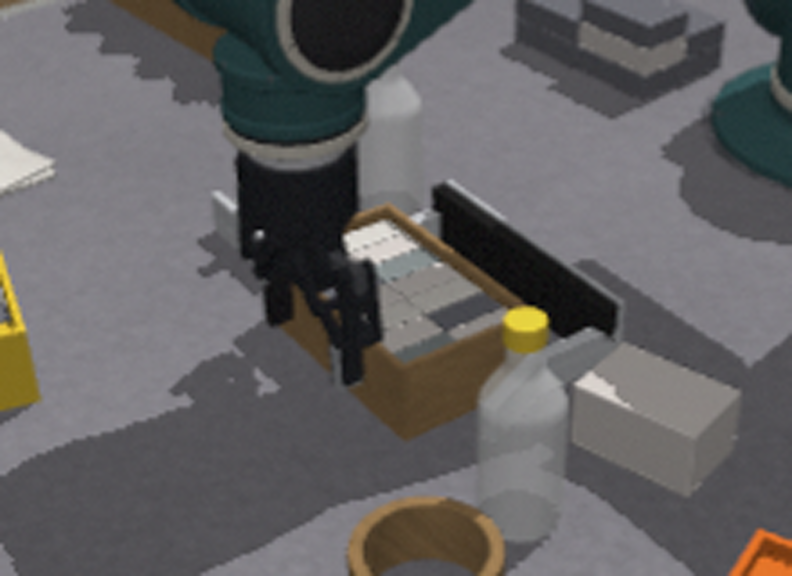

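send_rows:
  plan:
    - [[1,-0.5,0,0,0,0,0],[1,-0.9,0,0,0,0,0],[1,-1.3,0,0,0,0,0],[1,-1.6,0,0,0,0,0]]

```text
t: 7.75
tool_pos: [0.5795, -0.0192, 0.0333]
tool_rot: [3.142, 0.0, -0.082]
wrist_force: [3.1, -0.8, -1.3]
grip_width: 1.0
```

send_rows:
  plan:
    - [[1,-0.4,0,0,0,0,0],[1,-0.8,0,0,0,0,0],[1,-1.2,0,0,0,0,0],[1,-1.5,0,0,0,0,0]]

```text
t: 8.25
tool_pos: [0.5645, -0.018, 0.0333]
tool_rot: [-3.142, 0.0, -0.082]
wrist_force: [5.1, -1.1, 0.1]
grip_width: 1.001
```

```bash
python3 - <<'E'
from h import *
np.set_printoptions(precision=4,suppress=True)
c=read_camera("wrist"); save(c["image"],"w6.png")
t=read_camera("top"); save(t["image"],"t6.png",(290,150,470,280),4.4)
s=sense(); print(s["t"],s["tool_pos"],w2d(*s["tool_pos"][:2]),s["tool_rot"],s["wrist_force"])
E
```

```text
8.35 [ 0.5643 -0.018   0.0332] [ 0.0855 -0.0051] [ 3.1416  0.0008 -0.0822] [ 0.2276  0.1281 -0.1121]
```

View pics/w6.png

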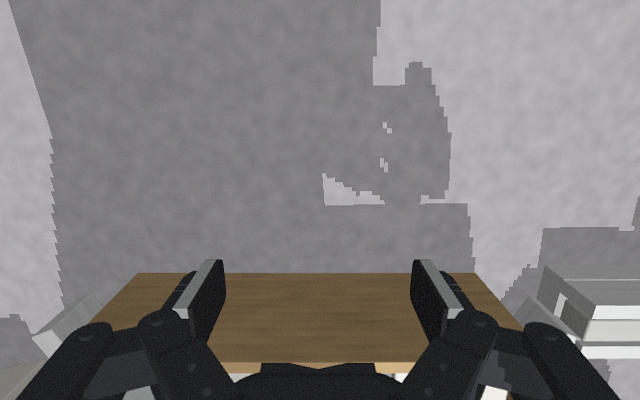

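View pics/t6.png

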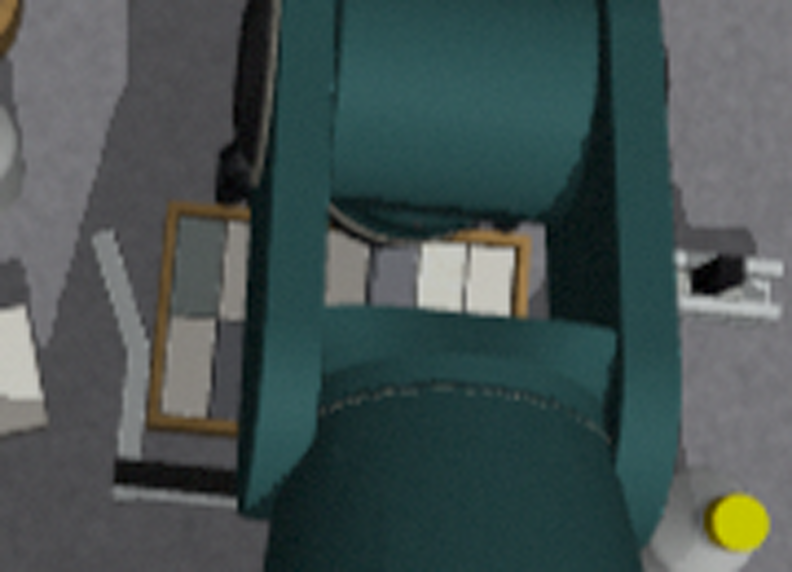

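The carton lies between the rails, and its near rim (150,425) is parallel to the stop's black edge. The remaining gap is about 18 mm, so I go slowly now.

send_rows:
  plan:
    - [[1,-0.3,0,0,0,0,0],[1,-0.6,0,0,0,0,0],[1,-0.9,0,0,0,0,0],[1,-1.2,0,0,0,0,0]]

```text
t: 8.85
tool_pos: [0.5526, -0.017, 0.0333]
tool_rot: [3.142, 0.0, -0.082]
wrist_force: [3.1, 0.1, -0.6]
grip_width: 0.999
```

send_rows:
  plan:
    - [[1,-0.1,0,0,0,0,0],[1,-0.2,0,0,0,0,0]]

```text
t: 9.1
tool_pos: [0.5508, -0.0169, 0.0333]
tool_rot: [3.142, 0.0, -0.082]
wrist_force: [2.0, 0.1, -2.1]
grip_width: 0.998
```

send_rows:
  plan:
    - [[1,-0.1,0,0,0,0,0],[1,-0.15,0,0,0,0,0]]

```text
t: 9.35
tool_pos: [0.5493, -0.0168, 0.0333]
tool_rot: [-3.142, 0.0, -0.082]
wrist_force: [3.2, -0.0, -2.0]
grip_width: 1.003
```

send_rows:
  plan:
    - [[1,-0.05,0,0,0,0,0],[1,-0.1,0,0,0,0,0]]

```text
t: 9.6
tool_pos: [0.5483, -0.0167, 0.0333]
tool_rot: [-3.142, 0.0, -0.082]
wrist_force: [2.7, 0.2, -2.2]
grip_width: 0.999
```

send_rows:
  plan:
    - [[1,-0.05,0,0,0,0,0]]

```text
t: 9.72
tool_pos: [0.5478, -0.0167, 0.0333]
tool_rot: [-3.142, 0.0, -0.082]
wrist_force: [3.8, -1.4, -1.9]
grip_width: 1.003
```

send_rows:
  plan:
    - [[1,-0.05,0,0,0,0,0]]

```text
t: 9.85
tool_pos: [0.5473, -0.0166, 0.0333]
tool_rot: [-3.142, 0.0, -0.082]
wrist_force: [3.3, 0.1, -1.1]
grip_width: 0.999
```

send_rows:
  plan:
    - [[1,-0.05,0,0,0,0,0]]

```text
t: 9.98
tool_pos: [0.547, -0.0166, 0.0334]
tool_rot: [3.142, -0.0, -0.082]
wrist_force: [5.8, -1.1, -2.8]
grip_width: 1.003
```

send_rows:
  plan:
    - [[1,-0.05,0,0,0,0,0]]

```text
t: 10.1
tool_pos: [0.5469, -0.0167, 0.0336]
tool_rot: [3.141, -0.002, -0.083]
wrist_force: [9.1, -2.4, -3.6]
grip_width: 0.996
```

send_rows:
  plan:
    - [[1,-0.05,0,0,0,0,0]]

```text
t: 10.22
tool_pos: [0.5468, -0.0168, 0.0338]
tool_rot: [3.141, -0.003, -0.083]
wrist_force: [12.2, -4.4, -2.4]
grip_width: 1.0
```

It is against the stop, with about 12 N at the wrist (bench friction of about 3 N included). Now I hold it there.

send_rows:
  plan:
    - [[1,0,0,0,0,0,0],[1,0,0,0,0,0,0]]

```text
t: 10.48
tool_pos: [0.5468, -0.0168, 0.0338]
tool_rot: [3.141, -0.003, -0.083]
wrist_force: [10.0, -2.7, -3.5]
grip_width: 0.999
```

```bash
python3 - <<'E'
from h import *
np.set_printoptions(precision=4,suppress=True)
c=read_camera("wrist"); save(c["image"],"w7.png")
t=read_camera("top"); save(t["image"],"t7.png",(290,150,470,280),4.4)
s=sense(); print(s["t"],s["tool_pos"],w2d(*s["tool_pos"][:2]),s["tool_rot"],s["wrist_force"],s["ft_torque"])
E
```

```text
10.575 [ 0.5468 -0.0168  0.0338] [ 0.068  -0.0053] [ 3.1412 -0.0026 -0.0827] [10.2116 -2.0363 -3.0914] [-0.599  -1.5607 -0.4576]
```

View pics/t7.png

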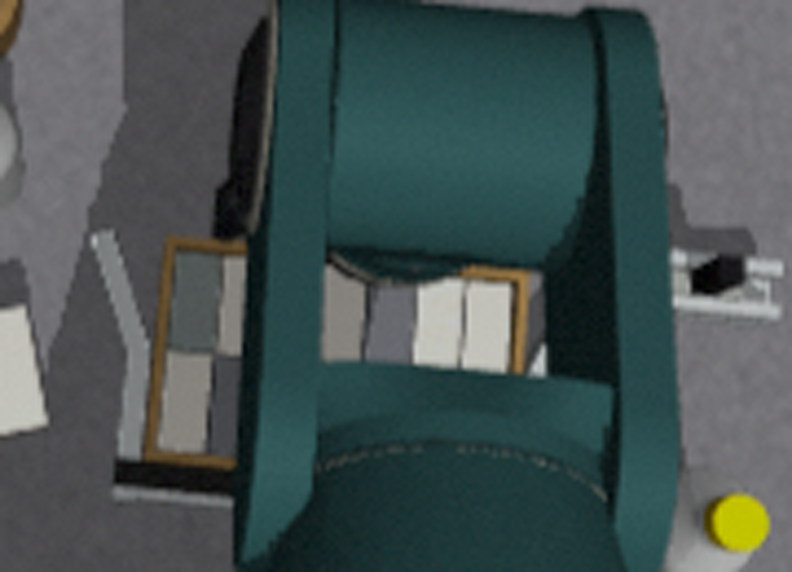

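View pics/w7.png

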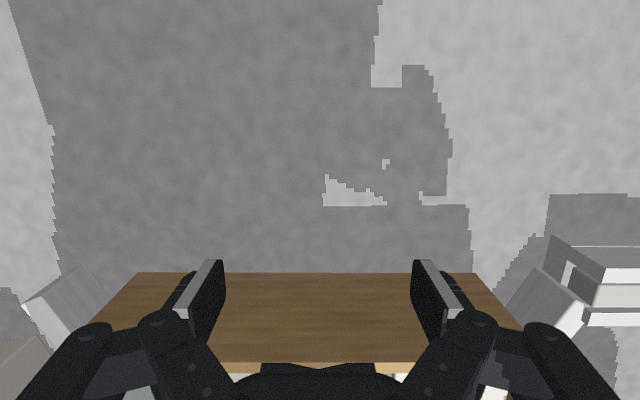

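The near rim now touches the stop's edge in the top view (row ~460). The moment about z suggests the left finger carries most of the load, so I turn the tool slightly to share it, then hold.

send_rows:
  plan:
    - [[1,0,0,0,0,0,0.006],[1,0,0,0,0,0,0.006]]

```text
t: 10.82
tool_pos: [0.5464, -0.0169, 0.0336]
tool_rot: [3.141, -0.001, -0.089]
wrist_force: [6.6, -4.3, -2.7]
grip_width: 1.0
```

```bash
python3 - <<'E'
from h import *
np.set_printoptions(precision=4,suppress=True)
s=sense(); print(s["t"],s["tool_pos"],s["tool_rot"],s["wrist_force"],s["ft_torque"])
E
```

```text
10.825 [ 0.5464 -0.0169  0.0336] [ 3.141  -0.0014 -0.0886] [ 6.6254 -4.2525 -2.6674] [-0.6492 -1.0024 -0.3092]
```

send_rows:
  plan:
    - [[1,-0.03,0,0,0,0,0.004],[1,-0.03,0,0,0,0,0.004]]

```text
t: 11.08
tool_pos: [0.5463, -0.0169, 0.0337]
tool_rot: [3.141, -0.002, -0.092]
wrist_force: [8.5, -5.6, -2.7]
grip_width: 1.004
```

```bash
python3 - <<'E'
from h import *
np.set_printoptions(precision=4,suppress=True)
s=sense(); print(s["t"],s["tool_pos"],s["tool_rot"],s["wrist_force"],s["ft_torque"])
E
```

```text
11.075 [ 0.5463 -0.0169  0.0337] [ 3.1408 -0.002  -0.0919] [ 8.4793 -5.5861 -2.6626] [-0.5724 -1.3261  0.5014]
```

send_rows:
  plan:
    - [[1,-0.02,0.06,0,0,0,-0.002],[1,-0.03,0.06,0,0,0,-0.002]]

```text
t: 11.32
tool_pos: [0.5462, -0.017, 0.0338]
tool_rot: [-3.141, -0.003, -0.09]
wrist_force: [12.9, 0.8, -4.4]
grip_width: 0.998
```

```bash
python3 - <<'E'
from h import *
np.set_printoptions(precision=4,suppress=True)
s=sense(); print(s["t"],s["tool_pos"],s["tool_rot"],s["wrist_force"],s["ft_torque"])
E
```

```text
11.325 [ 0.5462 -0.017   0.0338] [-3.1413 -0.0028 -0.0903] [12.8665  0.7708 -4.4128] [-0.1771 -1.8011 -0.1516]
```

Balanced now: the lateral force is about 0, the moment is near 0, and the push is 12.9 N. I ease off slightly and hold for over a second.

send_rows:
  plan:
    - [[1,0.02,0,0,0,0,0],[1,0.02,0,0,0,0,0]]

```text
t: 11.58
tool_pos: [0.5462, -0.017, 0.0337]
tool_rot: [-3.141, -0.002, -0.09]
wrist_force: [10.6, 1.1, -3.4]
grip_width: 0.997
```

send_rows:
  plan:
    - [[1,0,0,0,0,0,0],[1,0,0,0,0,0,0],[1,0,0,0,0,0,0],[1,0,0,0,0,0,0]]

```text
t: 12.08
tool_pos: [0.5462, -0.017, 0.0337]
tool_rot: [-3.141, -0.002, -0.09]
wrist_force: [9.2, 0.6, -3.3]
grip_width: 1.0
```

send_rows:
  plan:
    - [[1,0,0,0,0,0,0],[1,0,0,0,0,0,0],[1,0,0,0,0,0,0],[1,0,0,0,0,0,0],[1,0,0,0,0,0,0],[1,0,0,0,0,0,0]]

```text
t: 12.82
tool_pos: [0.5463, -0.017, 0.0337]
tool_rot: [-3.141, -0.002, -0.09]
wrist_force: [10.8, 0.5, -3.7]
grip_width: 1.001
```

```bash
python3 - <<'E'
from h import *
np.set_printoptions(precision=4,suppress=True)
s=sense(); print(s["t"],s["tool_pos"],s["tool_rot"],s["wrist_force"],s["ft_torque"])
E
```

```text
12.825 [ 0.5463 -0.017   0.0337] [-3.1413 -0.0022 -0.0903] [10.8192  0.5159 -3.746 ] [-0.1068 -1.4139 -0.1546]
```

send_rows:
  plan:
    - [[1,-0.02,0,0,0,0,0],[1,-0.02,0,0,0,0,0],[1,-0.02,0,0,0,0,0],[1,-0.02,0,0,0,0,0],[1,-0.02,0,0,0,0,0],[1,-0.02,0,0,0,0,0],[1,-0.02,0,0,0,0,0],[1,-0.02,0,0,0,0,0]]

```text
t: 13.82
tool_pos: [0.5462, -0.017, 0.0338]
tool_rot: [-3.141, -0.003, -0.09]
wrist_force: [12.5, 0.3, -2.9]
grip_width: 0.997
```

send_rows:
  plan:
    - [[1,0.1,0,0,0,0,0],[1,0.4,0,0,0,0,0],[1,1.2,0,0,0,0,0],[1,2.5,0,0,0,0,0],[1,2.5,0,-5,0,0,0],[1,2.5,0,-10,0,0,0],[1,2.5,0,-15,0,0,0],[1,2.5,0,-20,0,0,0]]

```text
t: 14.82
tool_pos: [0.5706, -0.0193, 0.2351]
tool_rot: [-3.142, -0.0, -0.09]
wrist_force: [0.9, 0.3, -0.1]
grip_width: 0.998
```

```bash
python3 - <<'E'
from h import *
np.set_printoptions(precision=4,suppress=True)
c=read_camera("wrist"); save(c["image"],"w8.png")
t=read_camera("scene"); save(t["image"],"s8.png",(200,90,420,250),3.6)
s=sense(); print(s["t"],s["tool_pos"],w2d(*s["tool_pos"][:2]),s["tool_rot"],s["wrist_force"])
E
```

```text
14.925 [ 0.5722 -0.0194  0.2396] [ 0.0935 -0.0059] [-3.1415 -0.008  -0.0902] [-0.5599  0.8931 -0.6882]
```

View pics/w8.png

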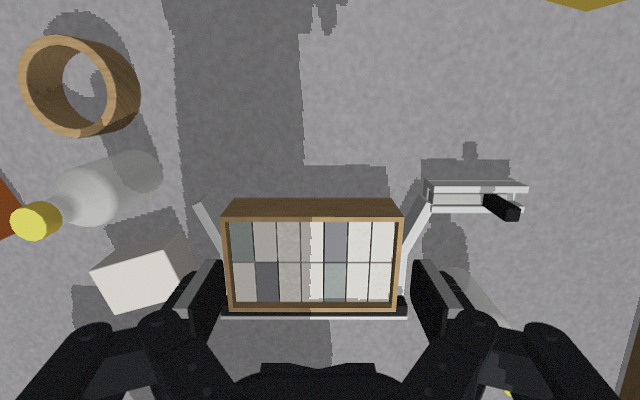

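View pics/s8.png

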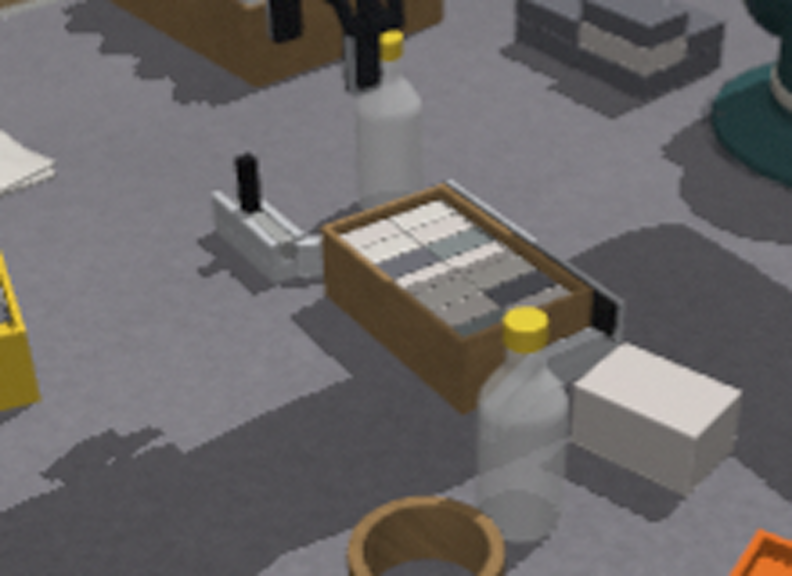

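The carton is square against the stop in both views. The bolt's grip stands at (505,207) in the wrist picture, and the bystanders have not moved. Next I locate the grip from two views.

```bash
sed -i 's/^PSI=-0.082/PSI=-0.089/' h.py; python3 - <<'E'
from h import *
np.set_printoptions(precision=4,suppress=True)
w=read_camera("wrist");t=read_camera("top");s=read_camera("scene")
save(w["image"],"w9.png",(400,140,560,260),5)
def cen(c,box,name):
    im=c["image"][box[1]:box[3],box[0]:box[2]].astype(int); m=(im.max(2)<35)
    n,l,st,ce=cv2.connectedComponentsWithStats(m.astype(np.uint8))
    for i in range(1,n):
        if st[i,4]>15: print(name,st[i]+[box[0],box[1],0,0,0],ce[i]+[box[0],box[1]])
cen(w,(470,170,540,230),"w");cen(t,(430,200,480,225),"t");cen(s,(255,125,285,155),"s")
print("wrist near/top", onz(w,513,214,.079), "foot",onz(w,489,199,.034))
for c in (w,t,s): print(proj(c,[.529,-.194,.079]),proj(c,[.529,-.194,.033]))
st=sense(); print(st["tool_pos"],st["tool_rot"],st["t"])
E
```

```text
w [480 196  37  27 486] [495.43   206.9691]
t [446 200  26  25 569] [458.3515 210.8313]
s [266 134   6  15  68] [268.3971 140.75  ]
wrist near/top [ 0.5295 -0.1974  0.079 ] foot [ 0.5293 -0.1979  0.034 ]
[509.1937 214.8126] [484.817  199.2562]
[455.8754 210.8314] [449.468  213.7049]
[268.1827 133.3204] [269.621  147.7385]
[ 0.5704 -0.0193  0.2327] [-3.1416  0.0006 -0.0902] 15.075
```

View pics/w9.png

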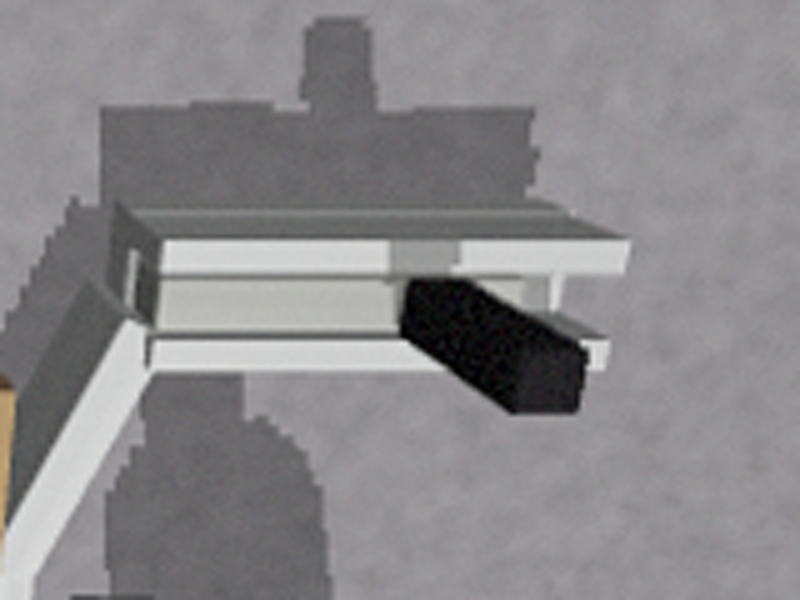

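send_rows:
  plan:
    - [[1,-0.5,5,0,0,0,0],[0.6,-1,10,0,0,0,0],[0.3,-1.5,15,0,0,0,0],[0,-2,20,0,0,0,0],[0,-2.5,22.8,0,0,0,0],[0,-2.5,22.8,0,0,0,0],[0,-2.5,22.8,4,0,0,0],[0,-2.5,22.8,8,0,0,0]]

```text
t: 16.08
tool_pos: [0.5248, -0.2432, 0.1515]
tool_rot: [-3.141, 0.0, -0.09]
wrist_force: [-0.2, 0.4, -0.1]
grip_width: -0.0
```

```bash
python3 - <<'E'
from h import *
np.set_printoptions(precision=4,suppress=True)
w=read_camera("wrist");save(w["image"],"w10.png")
s=read_camera("scene"); save(s["image"],"s10.png",(170,60,390,220),3.6)
st=sense(); print(st["tool_pos"],st["tool_rot"],st["t"],st["grip_width"])
E
```

```text
[ 0.5232 -0.2424  0.1481] [-3.1385  0.0071 -0.0895] 16.175 0.0013899139968005022
```

View pics/w10.png

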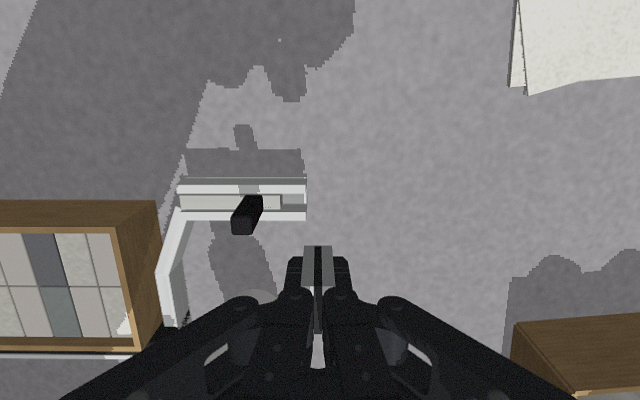

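View pics/s10.png

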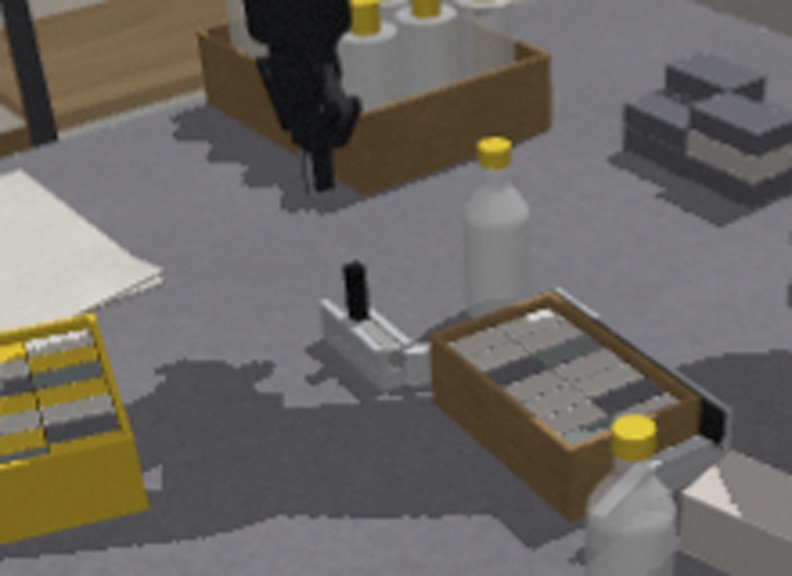

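The closed fingers stand clear to the right of the grip (243,215 in the wrist view). Descending next.

send_rows:
  plan:
    - [[0,0,0,3,0,0,0],[0,0,0,6,0,0,0],[0,0,0,7.8,0,0,0],[0,0,0,7.8,0,0,0]]

```text
t: 16.68
tool_pos: [0.5247, -0.2437, 0.075]
tool_rot: [-3.141, 0.001, -0.09]
wrist_force: [-0.5, 0.7, 1.4]
grip_width: 0.002
```

```bash
python3 - <<'E'
from h import *
np.set_printoptions(precision=4,suppress=True)
w=read_camera("wrist");save(w["image"],"w11.png")
s=read_camera("scene"); save(s["image"],"s11.png",(170,60,390,220),3.6)
st=sense(); print(st["tool_pos"],st["tool_rot"],st["t"],st["wrist_force"])
E
```

```text
[ 0.5253 -0.2442  0.0766] [ 3.1412 -0.0011 -0.09  ] 16.775 [-0.7097 -0.5234  0.1372]
```

View pics/w11.png

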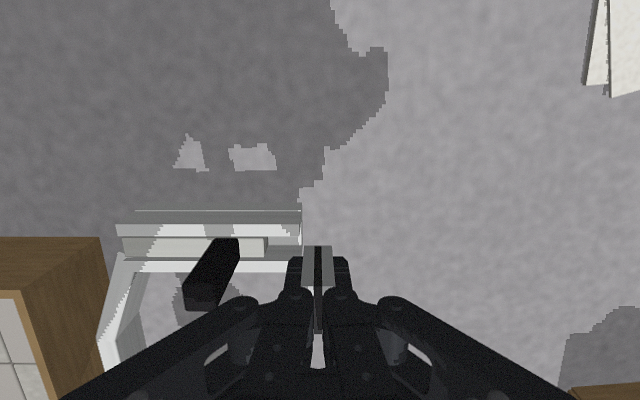

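View pics/s11.png

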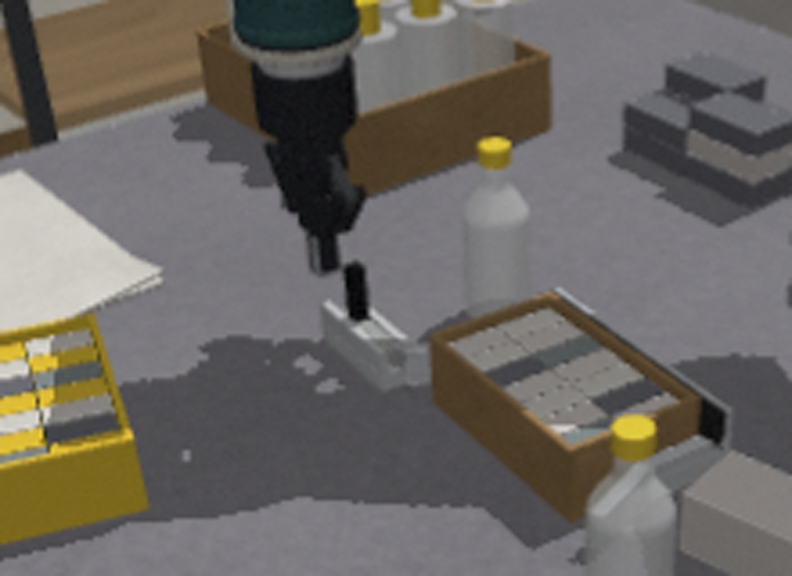

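send_rows:
  plan:
    - [[0,0,-1,0,0,0,0],[0,0,-2,0,0,0,0],[0,0,-2.5,0,0,0,0],[0,0,-3,0,0,0,0],[0,0,-3.5,0,0,0,0],[0,0,-4,0,0,0,0]]

```text
t: 17.52
tool_pos: [0.5284, -0.2041, 0.0755]
tool_rot: [3.141, -0.0, -0.09]
wrist_force: [-0.5, -1.0, 0.8]
grip_width: -0.001
```

```bash
python3 - <<'E'
from h import *
np.set_printoptions(precision=4,suppress=True)
w=read_camera("wrist");save(w["image"],"w12.png",(80,150,480,400),2)
st=sense(); print(st["tool_pos"],st["tool_rot"],st["t"],st["wrist_force"])
E
```

```text
[ 0.5284 -0.2036  0.0754] [-3.1415 -0.0001 -0.0901] 17.575 [ 1.1184  0.1745 -0.3075]
```

View pics/w12.png

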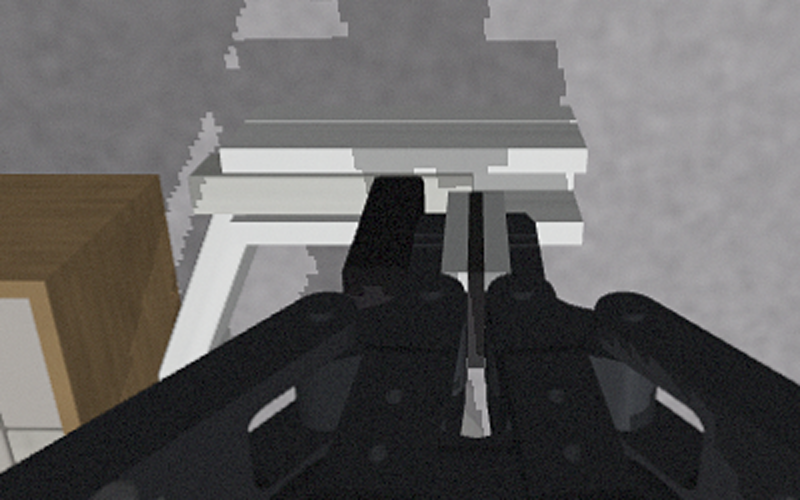

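send_rows:
  plan:
    - [[0,0,-0.5,0,0,0,0],[0,0,-1,0,0,0,0],[0,0,-1.5,0,0,0,0],[0,0,-2,0,0,0,0]]

```text
t: 18.08
tool_pos: [0.5301, -0.184, 0.0753]
tool_rot: [-3.142, -0.0, -0.09]
wrist_force: [1.1, -2.9, 1.8]
grip_width: -0.002
```

```bash
python3 - <<'E'
from h import *
np.set_printoptions(precision=4,suppress=True)
w=read_camera("wrist");save(w["image"],"w13.png",(80,150,480,400),2)
st=sense(); print(st["tool_pos"],st["tool_rot"],st["t"],st["wrist_force"])
E
```

```text
[ 0.5302 -0.1835  0.0753] [-3.1414  0.     -0.09  ] 18.125 [-0.0244 -0.6578  0.245 ]
```

View pics/w13.png

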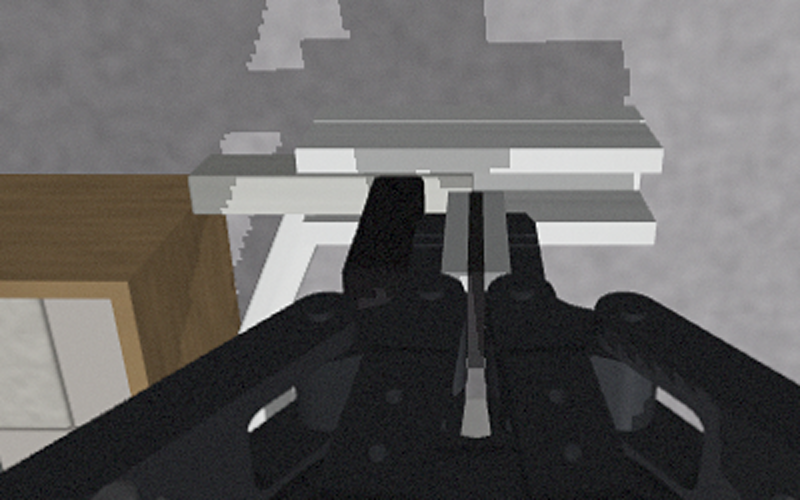

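The bar's nose (at (190,190) in the crop) is starting past the carton's far face with no rise in force. Continuing gently.

send_rows:
  plan:
    - [[0,0,-0.3,0,0,0,0],[0,0,-0.6,0,0,0,0]]

```text
t: 18.38
tool_pos: [0.5306, -0.1782, 0.0753]
tool_rot: [-3.142, 0.0, -0.09]
wrist_force: [-0.4, -1.9, 2.0]
grip_width: -0.004
```

send_rows:
  plan:
    - [[0,0,-0.4,0,0,0,0],[0,0,-0.8,0,0,0,0]]

```text
t: 18.62
tool_pos: [0.5314, -0.1702, 0.0753]
tool_rot: [-3.142, 0.0, -0.09]
wrist_force: [1.1, -1.7, 1.4]
grip_width: 0.0
```

send_rows:
  plan:
    - [[0,0,-0.4,0,0,0,0],[0,0,-0.7,0,0,0,0]]

```text
t: 18.88
tool_pos: [0.532, -0.1631, 0.0753]
tool_rot: [-3.142, 0.0, -0.09]
wrist_force: [0.4, -1.8, -0.4]
grip_width: 0.0
```

```bash
python3 - <<'E'
from h import *
np.set_printoptions(precision=4,suppress=True)
w=read_camera("wrist");save(w["image"],"w14.png",(80,150,480,400),2)
st=sense(); print(st["tool_pos"],st["tool_rot"],st["t"],st["wrist_force"])
E
```

```text
[ 0.532  -0.1629  0.0753] [-3.1414  0.     -0.0901] 18.925 [ 0.4444 -0.1428 -0.3543]
```

View pics/w14.png

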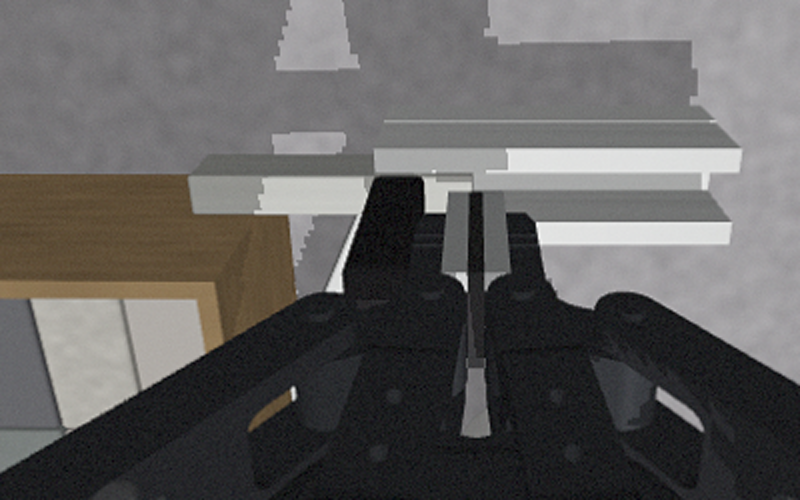

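send_rows:
  plan:
    - [[0,0,-0.1,0,0,0,0]]

```text
t: 19.05
tool_pos: [0.5321, -0.1623, 0.0752]
tool_rot: [-3.142, 0.0, -0.09]
wrist_force: [-0.1, -1.3, 0.2]
grip_width: 0.001
```

send_rows:
  plan:
    - [[0,0,-0.1,0,0,0,0]]

```text
t: 19.18
tool_pos: [0.5322, -0.1614, 0.0753]
tool_rot: [3.142, 0.0, -0.09]
wrist_force: [0.9, -1.8, 0.5]
grip_width: -0.001
```

send_rows:
  plan:
    - [[0,0,-0.1,0,0,0,0]]

```text
t: 19.3
tool_pos: [0.5322, -0.1604, 0.0753]
tool_rot: [-3.142, 0.0, -0.09]
wrist_force: [-0.1, -0.9, -0.6]
grip_width: -0.001
```

send_rows:
  plan:
    - [[0,0,-0.1,0,0,0,0]]

```text
t: 19.42
tool_pos: [0.5323, -0.1596, 0.0753]
tool_rot: [3.141, 0.0, -0.09]
wrist_force: [-1.4, -9.0, 0.6]
grip_width: -0.001
```

The force jumped to 9 N, so this looks like the end of the travel. I confirm with a small nudge.

send_rows:
  plan:
    - [[0,0,-0.05,0,0,0,0],[0,0,-0.05,0,0,0,0]]

```text
t: 19.68
tool_pos: [0.5323, -0.1596, 0.0753]
tool_rot: [3.14, -0.0, -0.09]
wrist_force: [-0.6, -7.3, -0.8]
grip_width: -0.001
```

```bash
python3 - <<'E'
from h import *
st=sense(); print(st["tool_pos"],st["tool_rot"],st["t"],st["wrist_force"])
E
```

```text
[ 0.53232821 -0.15957521  0.07533917] [ 3.14022770e+00 -6.08119136e-05 -9.03429819e-02] 19.675 [-0.57257359 -7.34794338 -0.78519432]
```

Hard end: the tool no longer moves. Retreating sideways, then up.

send_rows:
  plan:
    - [[0,0,1,0,0,0,0],[0,0,3,0,0,0,0],[0,0,5,0,0,0,0],[0,0,5,-5,0,0,0],[0,0,5,-10,0,0,0],[0,0,7,-15,0,0,0],[0,0,12,-19,0,0,0],[0,0,17,-19,0,0,0]]

```text
t: 20.68
tool_pos: [0.5172, -0.331, 0.2694]
tool_rot: [3.139, -0.005, -0.09]
wrist_force: [0.7, 0.3, -0.9]
grip_width: -0.002
```

send_rows:
  plan:
    - [[0,-5,5,0,0,0,0],[0,-8,9,0,0,0,0],[0,-8,9,0,0,0,0]]

```text
t: 21.05
tool_pos: [0.4263, -0.4141, 0.2652]
tool_rot: [3.141, 0.0, -0.095]
wrist_force: [-0.5, 0.7, -0.3]
grip_width: 0.004
```

```bash
python3 - <<'E'
from h import *
np.set_printoptions(precision=4,suppress=True)
t=read_camera("top"); save(t["image"],"t15.png",(230,100,490,290),3)
s=read_camera("scene"); save(s["image"],"s15.png",(200,90,420,250),3.6)
save(t["image"],"t16.png",(300,180,480,280),4.4)
st=sense(); print(st["tool_pos"],st["t"],st["wrist_force"])
E
```

```text
[ 0.4285 -0.4118  0.2652] 21.15 [0.5185 0.2467 0.0423]
```

View pics/t16.png

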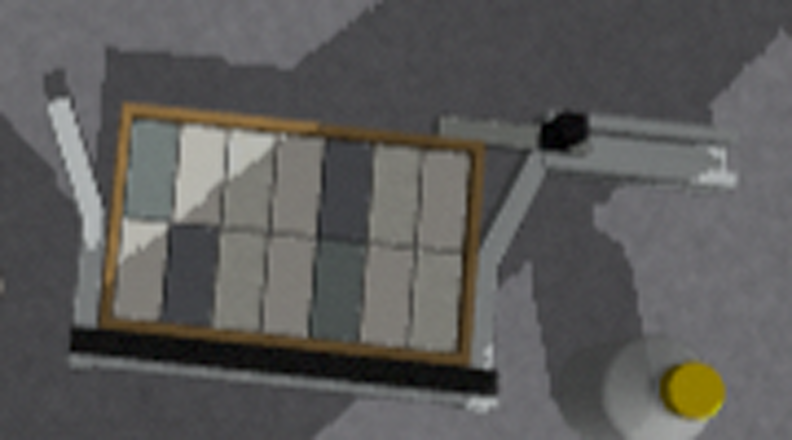

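View pics/s15.png

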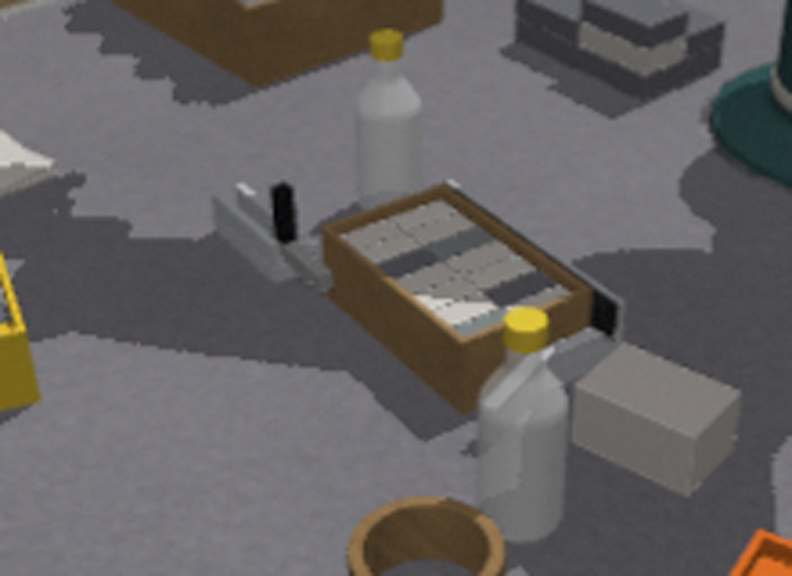

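View pics/t15.png

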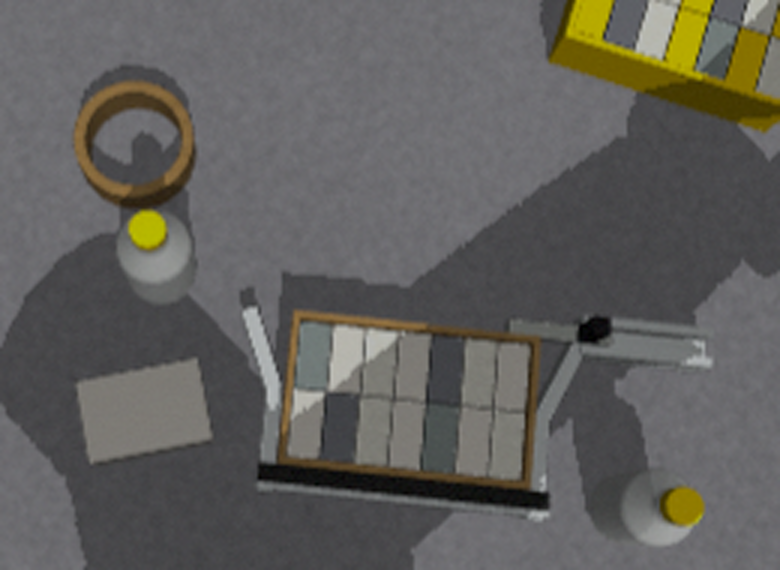

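The carton is square against the stop, the bar has passed behind its right rear corner ((440,125) in the crop), and the bystanders are in place. A last check on the bolt's travel follows, then I hand in.

```bash
python3 - <<'E'
from h import *
np.set_printoptions(precision=4,suppress=True)
t=read_camera("top");s=read_camera("scene")
g=onz(s,200+283/3.6,90+187/3.6,.079); g2=onz(t,300+572/4.4,180+127/4.4,.079)
print(g,g2,"travel from start",np.linalg.norm(g[:2]-[.5293,-.1938]),np.linalg.norm(g2[:2]-[.529,-.194]))
n=onz(t,300+440/4.4,180+128/4.4,.03); print("nose",w2d(*n[:2]))
for n,u,v,z in [("bottle",230+148/3,100+229/3,.15),("bottle2",230+684/3,100+506/3,.15),("tape",230+136/3,100+143/3,.045)]: print(n,onz(t,u,v,z))
print(sense()["t"]); job_done()
E
```

```text
[ 0.5347 -0.1357  0.079 ] [ 0.5323 -0.1386  0.079 ] travel from start 0.05830970859955365 0.05548615491950459
nose [ 0.0652 -0.0724]
bottle [0.5815 0.1778 0.15  ]
bottle2 [ 0.4061 -0.1713  0.15  ]
tape [0.6698 0.1972 0.045 ]
21.25
the job is handed in; nothing more can be done
```

I dragged the carton home against the end stop, pressed it there and slid the bolt across behind it. The job is handed in at about 21 s of the 72 s limit.

- **Carton:** I hooked both open fingertips behind the brown carton's far lip. I squared it to the dock and drew it between the rails to the stop.
- **Press:** The first contact was a little askew, and one finger carried most of the load. I turned the tool slightly to balance it before the main hold. I then pressed at 9–11 N for about 1.25 s and at about 12.5 N for another second. The highest reading was about 13 N. These are wrist readings at the end of each move and may include some bench friction.
- **Bolt:** I backed off the carton and pushed the grip across with the closed fingers until it hit a hard end (7–9 N, no further motion).

**Last checks:**
- The carton is square against the stop, with the bar behind its far face.
- The bolt moved 55–58 mm by the two cameras, from its unknown start of 0–6 mm. That fits full travel, though the views differ by about 3 mm.
- Both bottles and the tape roll are within about 2 mm of where they started. The pack stack I checked only by eye; it looks unmoved.
- The arm was clear of everything at hand-in.
- The dock's yaw first measured −0.082 rad from the pictures. Pressing the carton square put it nearer −0.090.

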